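Lay up a crosswise stack of glass bars on a kiln plate

TASK

Slide the thin graphite plate on the refractory slab forward, towards the robot, until its tab hangs out over the slab's front edge, pinch it there and lay it flat in the recess of the kiln tray, its tab in the slot; do not let it fall to the bench. Then stack all the white glass bars on it as a crosswise tower: two parallel bars to a layer, centred on the plate with their centre lines 70 mm apart, the first layer running the same way as the tab points, the next across it, and so on; if the number of bars is odd, the last lies alone on the top in either of the two places of its layer. Leave everything else on the bench where it is.

Things in the scene. Friction and masses are not known exactly. Their poses are not given: they have to be found in the camera images.
- slab: pale refractory work slab, 250 (its x) x 170 (its y) x 40 mm high, fixed to the bench. Origin: centre of its underside (bench level). Its front edge, the one towards the robot, is at its x = -125 mm; its top is flat with no rim.
- plate: thin dark graphite plate, 3 mm thick, 80 g: a 110 mm square with a tab, 50 mm wide and 70 long, in the middle of its -x side (x = -55 to -125 mm). Origin: centre of the square's underside. Starts flat on the slab, tab towards the slab's front edge; too thin to be picked up there, but smooth: it slides easily under a fingertip pressed lightly on it (5 N). Centre of mass at x = -20 mm. Brittle.
- plate_tip (a point): middle of the end of the plate's tab, on its underside (plate x = -125 mm).
- tray: terracotta kiln tray, a fixed block with a flat top 34 mm above the bench; it spans its x = -85.5 to 87.5 mm, y = -87.5 to 87.5. In the top is a white-washed recess 4 mm deep for the plate: 115 x 115 mm about the origin, with a 56 mm wide slot from it out through the -x face (towards the robot) for the tab, whose last 39 mm then stick out past the tray. Origin: on the bench, under the middle of the recess.
- tray_seat (a point): centre of the recess floor, 30 mm above the bench; axes as the tray's.
- bar1: white opal-glass bar, 100 (its x) x 20 (its y) x 10 mm (its z), 50 g, all bars alike. Origin: the very middle of the bar. Lies on the bench at the start; may be absent.
- bar2: white opal-glass bar, 100 (its x) x 20 (its y) x 10 mm (its z), 50 g, all bars alike. Origin: the very middle of the bar. Lies on the bench at the start; may be absent.
- bar3: white opal-glass bar, 100 (its x) x 20 (its y) x 10 mm (its z), 50 g, all bars alike. Origin: the very middle of the bar. Lies on the bench at the start; may be absent.
- bar4: white opal-glass bar, 100 (its x) x 20 (its y) x 10 mm (its z), 50 g, all bars alike. Origin: the very middle of the bar. Lies on the bench at the start; may be absent.
- bar5: white opal-glass bar, 100 (its x) x 20 (its y) x 10 mm (its z), 50 g, all bars alike. Origin: the very middle of the bar. Lies on the bench at the start; may be absent.
- bar6: white opal-glass bar, 100 (its x) x 20 (its y) x 10 mm (its z), 50 g, all bars alike. Origin: the very middle of the bar. Lies on the bench at the start; may be absent.
- dish: small glass bowl, 80 mm across, 30 mm high; a bystander to be left alone. Origin near the centre of its underside.
- mandrel_jar: blue ceramic jar, 72 mm across, with thin steel mandrels standing to 210 mm; a bystander to be left alone. Origin near the centre of its underside.
- tongs: steel tongs, 170 mm long; a bystander to be left alone. Origin near the centre of its underside.
- rods: bundle of glass rods, 220 mm long, lying flat; a bystander to be left alone. Origin near the centre of its underside.
- goggles: pair of dark goggles, 140 mm wide, 56 mm high; a bystander to be left alone. Origin near the centre of its underside.
- spatula: metal spatula, lying flat; a bystander to be left alone. Origin near the centre of its underside.
- weight: small brass weight, 32 mm across, 25 mm high; a bystander to be left alone. Origin near the centre of its underside.

How it is judged:
By the outcome, as a careful person would: the job done as asked, in the order asked, and still so for the second after the job is handed in, with the robot touching nothing.
Of bar1, bar2, bar3, bar4, bar5, bar6 only 4 to 6 are there at a start; the rules pass over those that are not, and their reading is None.
At some moment in a run one of bar1, bar2, bar3, bar4, bar5, bar6 may be knocked a few centimetres aside while the robot is not near it.
It also fails if it takes over 210 s, if anything falls off the work surface, if the arm or the gripper's body presses on something with over 40 N, if the wrist force passes 120 N, or if a joint passes its speed limit or range.

ROBOT

A 6-joint arm with a two-finger parallel gripper is mounted at the origin on the work surface. World frame = base frame: x ahead of the robot, y to its left, z up, the work surface at z = 0. Lengths are in m, angles in degrees, forces in N, time in s.
With the tool pointing down it reaches from about 0.3 to 0.75 m from the base axis. Payload 8.5 kg.
Tool frame: the origin (TCP) lies at the very end of the fingers, on their centre line; the grasp point (between the pads) lies 19 mm behind it (env.tcp_to_grasp is the distance from the TCP to the grasp point, in m); z points along the fingers, y is the line along which they close (so a half turn about z gives the same grasp; the last joint's range is limited). The gripper opens to 85 mm and grips with 20 to 120 N. Pads are 22 mm wide; open, the fingers measure 114 mm over their backs; the gripper's body (76 mm by 85 mm) begins 54 mm behind the grasp point. The pads swing forward as they close: fully open they stand 13 mm farther back than shut.
Start: joints at [-80.231, 21.807, 74.336, -0, 83.858, -12.336], TCP at [0.207, -0.51, 0.231] pointing down, gripper open.
Joint ranges: [-178.18, 178.18], [-50.72, 133.34], [12.68, 142.11], [-81.47, 261.47], [9.98, 163.14], [-165.26, 165.26]. Speed limits (degrees/s): [136.94, 136.94, 180, 180, 180, 180].

INTERFACE

Orientations are given as a 3x3 rotation matrix whose columns are the frame's x, y, z axes.
In Python, from rig import status, get_image, env gives the robot as it stands.
- The arm moves only by the shell command python3 -m handwheel 'ROWS' [FORCE]. ROWS is text: rows parted by semicolons, each of 7 numbers parted by spaces: the shift along the world's x, y, z in cm, then the turn, a rotation vector about the world's x, y, z in degrees, then the opening, from 0 (shut) to 1 (fully open). In form: dx dy dz wx wy wz gripper; .... A call has 1 to 8 rows; each row is the pose to reach, as a shift and turn from the pose commanded when the call began; what a row does not reach only later rows make up. A row lasts 1/12 s, in which the tool goes at most 41.7 mm and 7.16 degrees, less where a joint would pass 70% of its speed; a pose out of reach is approached as far as the arm can. A call with a gripper value outside its range is refused whole. The fingers move at their own pace and stop on an object; FORCE is the grip in N (left out, the last holds). Time passes only in rows, so rows that repeat a pose let the fingers close. It gives the time, the measured TCP pose, the force, the opening and the grip force at its end, in the units of the state.
- status.observe(): the state, without advancing time (a new reading comes with each control period).
- get_image(name): name is "scene" or "top" or "wrist"; returns a dict with "color" (480x640x3 uint8, red, green, blue), "vertical_fov" (degrees; the focal length in pixels is half the picture's height over the tangent of half this angle, whatever the lens; pixels are square), "cx", "cy" (the principal point, pixels), "k1" (the pictures are not rectified: a ray, as slopes to the right and down, at radius r is drawn at 1 + k1 r^2 times it, then the intrinsics apply), "xyz" and "orientation" of the camera in the world. Camera axes: x right, y down, z forward; pixel columns grow to the right and rows downward; lengths in m; the calibration is good to about 2 mm. A picture is of the moment at which its call begins. There is no depth.
- env.close_job(): hands the job in; it is judged then, once.
The state is a dict: "time_s": time; "q": joint angles; "qvel": joint speeds; "joint_efforts": joint torques, N m; "position": TCP position; "tool_rot": TCP orientation; "ft_force": force on the tool from outside, world axes, zero at the start; "wrist_torque": the same for the moment, N m; "grip_width": finger opening in m; "gripper_force": force on a finger pad.
Only numpy, scipy, OpenCV 4.12 (cv2) and the standard library are available. Lean on these libraries where they do the work, as an engineer would, in place of code of your own. Each camera call takes 0.05 s, during which the arm holds its last target. There are 200 camera calls.

## Working session

There is one attempt and no reset: what is moved stays moved. The work goes in short steps, Python scripts to look and compute and a shell command to move; the robot and the scene stay as the last step left them, time stands still between calls to the robot, and variables do not carry over. Pictures are saved under pics/ and viewed, at most 20 in all, crops included, and the job is handed in when it is done.

```bash
ls; mkdir -p pics
python3 - <<'E'
from rig import status,get_image,env
import cv2,numpy as np
s=status.observe();print(s['time_s'],s['position'],s['tool_rot'],s['grip_width'])
for n in('top','scene'):
    i=get_image(n);cv2.imwrite(f'pics/{n}0.png',i['color'][:,:,::-1])
    print({k:v for k,v in i.items() if k!='color'})
E
```

```text
pics
0.0 [ 0.20690609 -0.50926301  0.23069421] [[ 9.26513972e-01  3.76260277e-01 -2.54089823e-04]
 [ 3.76260211e-01 -9.26512782e-01  1.52267134e-03]
 [ 3.37503271e-04 -1.50638016e-03 -9.99998808e-01]] 0.0854698698870595
{'vertical_fov': 52.405410622579176, 'cx': 312.5836773935983, 'cy': 237.18091919033742, 'k1': -0.06580152189829097, 'xyz': array([0.37156609, 0.05533975, 1.10711591]), 'orientation': array([[ 0.00464757, -0.98520044,  0.17134321],
       [-0.99992849, -0.00646666, -0.01006002],
       [ 0.01101916, -0.1712842 , -0.98516004]])}
{'vertical_fov': 50.02397371710465, 'cx': 323.3227022726434, 'cy': 238.4004236230609, 'k1': -0.0892920982541683, 'xyz': array([ 1.33974239, -0.3683039 ,  1.1925984 ]), 'orientation': array([[ 0.46221299,  0.70504418, -0.53783999],
       [ 0.88659288, -0.35533354,  0.29612691],
       [ 0.01766997, -0.61371881, -0.78932693]])}
```

View pics/top0.png

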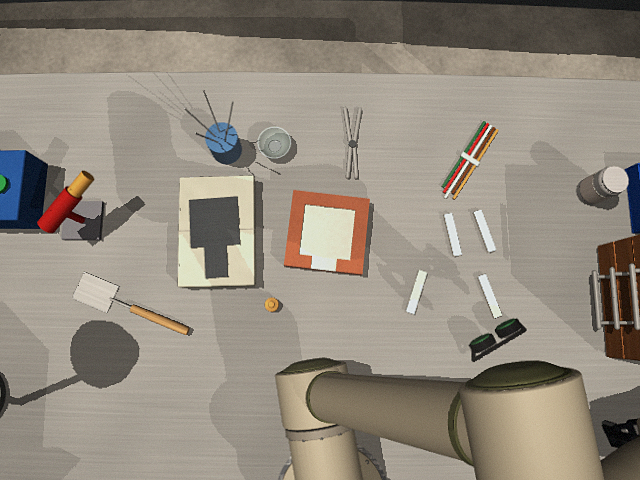

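View pics/scene0.png

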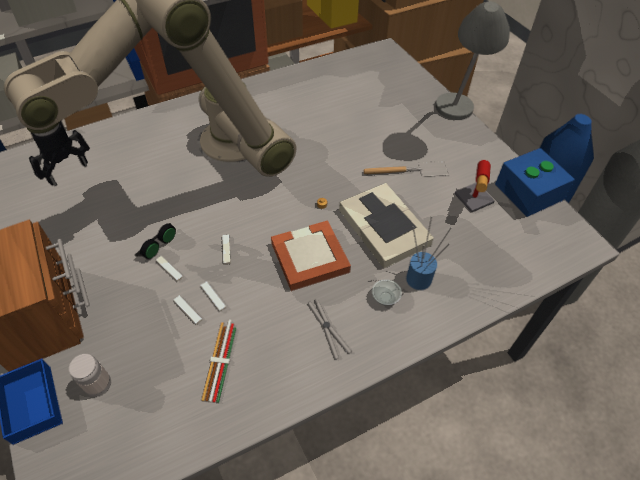

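The top view shows the slab (180–255, 177–287) with the dark plate, its tab pointing down towards the robot. It also shows the tray (285–370, 192–275), four white bars near (452,234), (485,230), (416,292) and (489,296), and the goggles at (497,340). The scene view also shows four bars.

```bash
cat > h.py <<'E'
from rig import status,get_image,env
import cv2,numpy as np
from scipy.optimize import least_squares
from scipy.spatial.transform import Rotation as R
def K(i):
    f=240/np.tan(np.radians(i['vertical_fov']/2)); return np.array([[f,0,i['cx']],[0,f,i['cy']],[0,0,1.]]),np.array([i['k1'],0,0,0,0])
def unproj(i,px,z):
    k,d=K(i); u=cv2.undistortPoints(np.float64(px).reshape(-1,1,2),k,d).reshape(-1,2)
    r=np.c_[u,np.ones(len(u))]@i['orientation'].T
    return (i['xyz']+r*((z-i['xyz'][2])/r[:,2])[:,None])[:,:2]
def proj(i,P):
    k,d=K(i); M=i['orientation'].T
    return cv2.projectPoints(np.float64(P).reshape(-1,1,3),cv2.Rodrigues(M)[0],-M@i['xyz'],k,d)[0].reshape(-1,2)
def regions(i,mask,z,amin=60):
    "contours -> world minAreaRect (centre, long, short mm, angle deg of long side)"
    out=[]
    for c in cv2.findContours(mask.astype('uint8'),cv2.RETR_EXTERNAL,cv2.CHAIN_APPROX_NONE)[0]:
        if cv2.contourArea(c)<amin: continue
        w=unproj(i,c,z)*1000; (x,y),(a,b),t=cv2.minAreaRect(w.astype('float32'))
        if a<b: a,b,t=b,a,t+90
        out.append(dict(c=(x,y),L=a,W=b,ang=(t+90)%180-90,px=c.reshape(-1,2).mean(0),w=w,cont=c))
    return out
def fitpose(i,mask,poly,z,p0,lo=8,blurs=1.5):
    "fit pose (x,y,deg) of a planar polygon so that its raster matches a mask (soft)"
    m=cv2.GaussianBlur(mask.astype('float32'),(0,0),blurs)
    def ren(p):
        a=np.radians(p[2]);Q=poly@np.array([[np.cos(a),np.sin(a)],[-np.sin(a),np.cos(a)]])+p[:2]
        P=proj(i,np.c_[Q,np.full(len(Q),z)]); im=np.zeros(mask.shape,'uint8')
        cv2.fillPoly(im,[np.round(P*16).astype('int32')],255,cv2.LINE_AA,4)
        return cv2.GaussianBlur(im.astype('float32')/255,(0,0),blurs)
    x=np.array(p0,float); s=np.array([.001,.001,.5])
    best=least_squares(lambda v:(ren(v*s)-m).ravel(),x/s,diff_step=None,method='trf',x_scale=1.,jac=lambda v:np.stack([((ren((v+e)*s)-ren((v-e)*s))/(2*.5)).ravel() for e in np.eye(3)*.5],1))
    return best.x*s,best.cost
PL=np.array([[-.055,-.055],[.055,-.055],[.055,.055],[-.055,.055],[-.055,.025],[-.125,.025],[-.125,-.025],[-.055,-.025]])
RC=np.array([[-.0575,-.0575],[.0575,-.0575],[.0575,.0575],[-.0575,.0575],[-.0575,.028],[-.0855,.028],[-.0855,-.028],[-.0575,-.028]])
def rect(a,b): return np.array([[-a,-b],[a,-b],[a,b],[-a,b]])/2
E
python3 - <<'E'
from h import *
i=get_image('top');c=i['color'].astype(int);hsv=cv2.cvtColor(i['color'],cv2.COLOR_RGB2HSV)
v=hsv[...,2];sat=hsv[...,1]
for p in [(215,215),(200,185),(325,230),(300,250),(453,234),(600,300),(400,250),(416,292),(489,296),(220,185),(185,260),(250,260)]:print(p,c[p[1],p[0]])
w=(c.min(2)>195);w[:, :380]=0;w[:,520:]=0
for r in regions(i,w,.010):print('bar',np.round([*r['c'],r['L'],r['W'],r['ang'],*r['px']],1))
d=(c.max(2)<80);b=np.zeros_like(d);b[185:285,183:253]=1
print('plate',fitpose(i,d&b,PL,.043,(.45,.25,0)))
E
```

```text
(215, 215) [82 82 76]
(200, 185) [220 212 184]
(325, 230) [222 225 204]
(300, 250) [226 237 233]
(453, 234) [221 226 226]
(600, 300) [139 131 121]
(400, 250) [164 156 146]
(416, 292) [223 227 211]
(489, 296) [220 225 226]
(220, 185) [220 208 181]
(185, 260) [219 224 193]
(250, 260) [221 224 200]
bar [ 430.8 -357.7   99.4   19.6   19.8  489.8  296.2]
bar [ 439.9 -189.9   97.1   18.3  -18.7  416.1  291.4]
bar [ 572.3 -278.4   98.    19.    10.7  452.5  234. ]
bar [ 581.5 -354.6   97.5   19.    17.8  484.6  230.3]
bar [ 787.8 -361.5  110.2   43.6  -45.2  476.8  146.8]
plate (array([0.45, 0.25, 0.  ]), np.float32(1766.1267))
```

Run:
```python
from h import *
i=get_image('top');c=i['color'].astype(int)
b=np.zeros(c.shape[:2],bool);b[170:300,172:262]=1
d=(c.max(2)<125)&b; d=cv2.morphologyEx(d.astype('uint8'),cv2.MORPH_OPEN,np.ones((5,5)))
inner=np.zeros_like(d);inner[190:284,186:250]=1
rg=regions(i,d*inner,.043);r=max(rg,key=lambda r:len(r['w']));print(r['c'],r['L'],r['W'],r['ang'])
m=np.zeros_like(d);cv2.drawContours(m,[r['cont']],-1,1,-1)
print('plate',fitpose(i,m,PL,.043,(r['c'][0]/1e3+.035,r['c'][1]/1e3,2)))
s=((c.min(2)>170)&b)|(m>0);s=cv2.morphologyEx(s.astype('uint8'),cv2.MORPH_CLOSE,np.ones((9,9)))
s=cv2.morphologyEx(s,cv2.MORPH_OPEN,np.ones((5,5)))
r=max(regions(i,s,.040),key=lambda r:len(r['w']));print('slab',r['c'],r['L'],r['W'],r['ang'])
b=np.zeros(c.shape[:2],bool);b[180:290,275:380]=1
t=((c[...,0]-c[...,2]>60)&b)
t=cv2.morphologyEx(t.astype('uint8'),cv2.MORPH_CLOSE,np.ones((3,3)))
rr=max(regions(i,t,.034),key=lambda r:len(r['w']));print('tray',rr['c'],rr['L'],rr['W'],rr['ang'])
w=((c.min(2)>150)&b).astype('uint8')
r=max(regions(i,w,.034),key=lambda r:len(r['w']));print('recess',r['c'],r['L'],r['W'],r['ang'])
m=np.zeros_like(w);cv2.drawContours(m,[r['cont']],-1,1,-1)
print(fitpose(i,m,RC,.034,(r['c'][0]/1e3+.014,r['c'][1]/1e3,-5)))
v=np.full((110*5,210*5,3),0,'uint8');crop=i['color'][165:305,170:390]
cv2.imwrite('pics/c1.png',cv2.resize(crop,None,fx=3.6,fy=3.6,interpolation=cv2.INTER_CUBIC)[:,:,::-1])
```

```text
(556.0635986328125, 261.2218017578125) 178.68299865722656 111.32341003417969 4.501261234283447
plate (array([0.59235482, 0.26425722, 4.70444809]), np.float32(16.119022))
slab (573.142333984375, 260.6446533203125) 246.4923858642578 166.66127014160156 1.933849811553955
tray (572.2726440429688, 12.523231506347656) 175.28799438476562 174.19664001464844 83.66267395019531
recess (488.470947265625, 11.820968627929688) 231.0087890625 91.22632598876953 -89.71566388010979
(array([ 0.50275295,  0.01240901, -4.85835172]), np.float32(1504.9492))
```

View pics/c1.png

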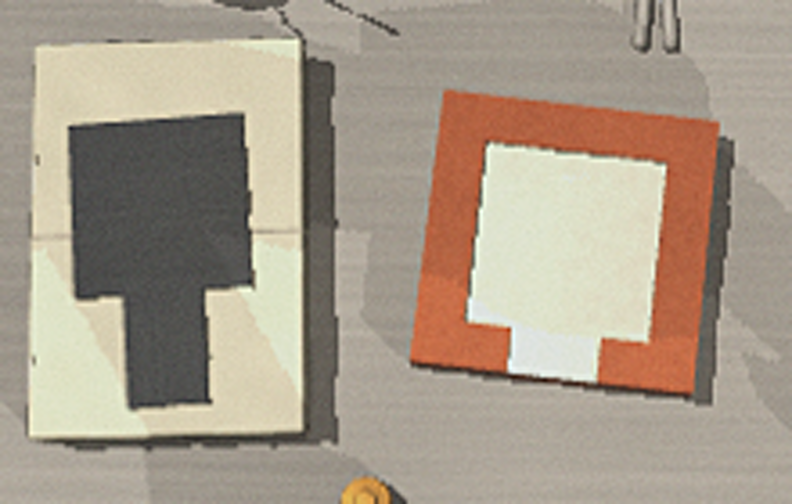

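The crop shows the plate flat on the slab, tab tip about 20 mm short of the front edge, and the empty tray recess with its slot facing the robot. I'll slide the plate about 62 mm with closed fingertips. Then I'll grip the tab across its 50 mm width with the tool pointing down.

```bash
python3 -m handwheel '37.5 77.2 0 0 0 -17.4 0;37.5 77.2 0 0 0 -17.4 0;37.5 77.2 0 0 0 -17.4 0;37.5 77.2 0 0 0 -17.4 0;37.5 77.2 0 0 0 -17.4 0;37.5 77.2 0 0 0 -17.4 0;37.5 77.2 0 0 0 -17.4 0;37.5 77.2 0 0 0 -17.4 0'
```

```text
time_s: 0.87
position: [0.3529, -0.2078, 0.2314]
tool_rot: [[0.997, 0.081, 0.0], [0.081, -0.997, -0.0], [0.0, 0.0, -1.0]]
ft_force: [1.6, -0.6, -0.3]
grip_width: -0.0001
gripper_force: 0.0
```

```bash
python3 -m handwheel '22.9 47.1 0 0 0 0 0;22.9 47.1 0 0 0 0 0;22.9 47.1 0 0 0 0 0;22.9 47.1 0 0 0 0 0;22.9 47.1 0 0 0 0 0;22.9 47.1 0 0 0 0 0;22.9 47.1 0 0 0 0 0;22.9 47.1 0 0 0 0 0'
python3 - <<'E'
from h import *
i=get_image('top');c=i['color'].astype(int)
w=(c.min(2)>195);w[:, :380]=0;w[:,520:]=0
for r in regions(i,w,.010):print('bar',np.round([*r['c'],r['L'],r['W'],r['ang'],*r['px']],1))
b=np.zeros(c.shape[:2],bool);b[180:290,275:380]=1
t=((c[...,0]-c[...,2]>60)&b).astype('uint8')
rr=max(regions(i,t,.034),key=lambda r:len(r['w']))
# tray contour filled
m=np.zeros_like(t);h=cv2.convexHull(rr['cont']);cv2.fillPoly(m,[h],1)
q=rect(.173,.175)+[.001,0]
p,cost=fitpose(i,m,q,.034,(.571,.0125,-6));print('tray outer',p,cost)
rec=(m>0)&(t==0)
p2,cost=fitpose(i,rec.astype('uint8'),RC,.034,p);print('recess',p2,cost)
print(status.observe()['position'])
cv2.imwrite('pics/top1.png',i['color'][:,:,::-1])
E
```

```text
time_s: 1.53
position: [0.4987, 0.0923, 0.2313]
tool_rot: [[0.997, 0.082, -0.0], [0.082, -0.997, -0.0], [-0.0, 0.0, -1.0]]
ft_force: [0.4, -1.7, -0.1]
grip_width: 0.0
gripper_force: 0.0
bar [ 430.8 -357.7   99.4   19.6   19.8  489.7  296. ]
bar [ 572.3 -278.4   98.    18.6   11.   452.5  234. ]
bar [ 581.5 -354.6   97.5   18.9   17.8  484.6  230.3]
bar [ 797.5 -351.8  109.2   44.4  -28.1  476.8  147. ]
tray outer [ 0.57239347 -0.02317535 -7.9748465 ] 1588.393
recess [  0.57207079  -0.02454884 -10.92838076] 835.7772
[0.50064691 0.09762711 0.23103486]
```

View pics/top1.png

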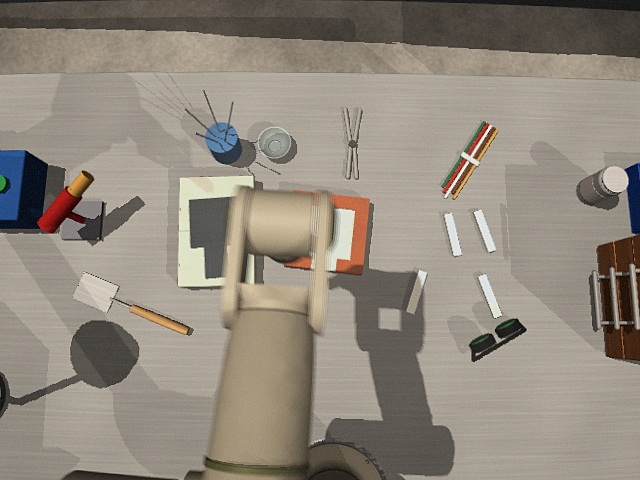

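The view shows the arm above the slab and tray, the bars unmoved, and no extra bars where the arm stood at the start. So there are four bars.

```bash
python3 -m handwheel '8 16.4 0 0 0 0 0;8 16.4 0 0 0 0 0;8 16.4 0 0 0 0 0;8 16.4 0 0 0 0 0;8 16.4 0 0 0 0 0;8 16.4 0 0 0 0 0;8 16.4 -10 0 0 0 0;8 16.4 -10 0 0 0 0'
python3 - <<'E'
from h import *
i=get_image('top');c=cv2.imread('pics/top0.png')[:,:,::-1].astype(int)
b=np.zeros(c.shape[:2],bool);b[180:290,275:380]=1
t=((c[...,0]-c[...,2]>60)&b).astype('uint8')
t=max([t],key=np.sum)
rr=max(regions(i,t,.034),key=lambda r:len(r['w']))
m=np.zeros_like(t);h=cv2.convexHull(rr['cont']);cv2.fillPoly(m,[h],1)
q=rect(.173,.175)+[.001,0]
p,cost=fitpose(i,m,q,.034,(.571,.0125,-6));print('tray outer',p,cost)
rec=(m>0)&(t==0)
p2,cost=fitpose(i,rec.astype('uint8'),RC,.034,p);print('recess',p2,cost)
s=status.observe();print(s['position'],s['ft_force'])
E
```

```text
time_s: 2.25
position: [0.5791, 0.254, 0.1488]
tool_rot: [[0.997, 0.082, 0.005], [0.082, -0.997, 0.001], [0.005, -0.001, -1.0]]
ft_force: [1.6, -0.6, -1.6]
grip_width: 0.0001
gripper_force: 0.0
tray outer [ 0.571       0.01258824 -6.2754254 ] 1.6269609
recess [ 0.57139422  0.01252708 -6.38125113] 17.083996
[0.57472712 0.25258446 0.13835926] [-3.12521213 -0.45180239 -8.20814571]
```

```bash
python3 -m handwheel '0.5 0.8 -3 0 0 0 0;0.5 0.8 -6 0 0 0 0;0.5 0.8 -7 0 0 0 0;0.5 0.8 -8 0 0 0 0;0.5 0.8 -8 0 0 0 0;0.5 0.8 -8 0 0 0 0;0.5 0.8 -8 0 0 0 0;0.5 0.8 -8 0 0 0 0'
```

```text
time_s: 2.97
position: [0.584, 0.2621, 0.0696]
tool_rot: [[0.997, 0.082, 0.003], [0.082, -0.997, 0.001], [0.003, -0.0, -1.0]]
ft_force: [-0.2, 0.1, -0.7]
grip_width: 0.0001
gripper_force: 0.0
```

```bash
python3 -m handwheel '0 0 -1 0 0 0 0;0 0 -1.5 0 0 0 0;0 0 -2 0 0 0 0;0 0 -2.2 0 0 0 0;0 0 -2.2 0 0 0 0;0 0 -2.2 0 0 0 0;0 0 -2.2 0 0 0 0'; python3 -m handwheel '0 0 -0.1 0 0 0 0;0 0 -0.2 0 0 0 0;0 0 -0.3 0 0 0 0;0 0 -0.3 0 0 0 0;0 0 -0.3 0 0 0 0'
```

```text
time_s: 3.55
position: [0.5835, 0.2621, 0.0462]
tool_rot: [[0.997, 0.082, 0.0], [0.082, -0.997, 0.0], [0.0, -0.0, -1.0]]
ft_force: [-0.3, -0.4, -0.5]
grip_width: 0.0004
gripper_force: 0.0
time_s: 3.97
position: [0.5834, 0.2621, 0.0431]
tool_rot: [[0.997, 0.082, 0.0], [0.082, -0.997, 0.0], [0.0, -0.0, -1.0]]
ft_force: [0.5, -0.3, 0.0]
grip_width: 0.0004
gripper_force: 0.6
```

```bash
python3 -m handwheel '0 0 -0.05 0 0 0 0;0 0 -0.05 0 0 0 0;0 0 -0.05 0 0 0 0;0 0 -0.05 0 0 0 0'; python3 -m handwheel '0 0 -0.05 0 0 0 0;0 0 -0.05 0 0 0 0;0 0 -0.05 0 0 0 0'
```

```text
time_s: 4.3
position: [0.5835, 0.2621, 0.0431]
tool_rot: [[0.997, 0.082, 0.001], [0.082, -0.997, 0.0], [0.001, -0.0, -1.0]]
ft_force: [-0.8, 0.1, 5.6]
grip_width: 0.0
gripper_force: 2.7
time_s: 4.55
position: [0.5837, 0.2621, 0.0431]
tool_rot: [[0.997, 0.082, 0.001], [0.082, -0.997, 0.0], [0.001, -0.0, -1.0]]
ft_force: [-1.8, -1.1, 8.4]
grip_width: 0.0004
gripper_force: 4.2
```

```bash
python3 -m handwheel '-0.3 0 0.02 0 0 0 0;-0.7 0 0.02 0 0 0 0;-1.1 0 0.02 0 0 0 0;-1.5 0 0.02 0 0 0 0;-1.9 0 0.02 0 0 0 0;-2.3 0 0.02 0 0 0 0;-2.7 0 0.02 0 0 0 0;-3 0 0.02 0 0 0 0'; python3 -m handwheel '-0.3 0 0 0 0 0 0;-0.7 0 0 0 0 0 0;-1.1 0 0 0 0 0 0;-1.5 0 0 0 0 0 0;-1.9 0 0 0 0 0 0;-2.3 0 0 0 0 0 0;-2.7 0 0 0 0 0 0;-3.0 0 0 0 0 0 0'
python3 - <<'E'
from h import *
i=get_image('top');cv2.imwrite('pics/t2.png',i['color'][:,:,::-1])
i=get_image('wrist');cv2.imwrite('pics/w2.png',i['color'][:,:,::-1])
E
```

```text
time_s: 5.22
position: [0.554, 0.2622, 0.0431]
tool_rot: [[0.997, 0.082, 0.003], [0.082, -0.997, 0.001], [0.003, -0.0, -1.0]]
ft_force: [2.1, 0.4, 6.0]
grip_width: -0.0001
gripper_force: 2.8
time_s: 5.88
position: [0.5241, 0.2622, 0.0431]
tool_rot: [[0.997, 0.082, 0.003], [0.082, -0.997, 0.001], [0.003, -0.0, -1.0]]
ft_force: [1.2, 0.2, 5.4]
grip_width: -0.0002
gripper_force: 2.9
```

View pics/w2.png

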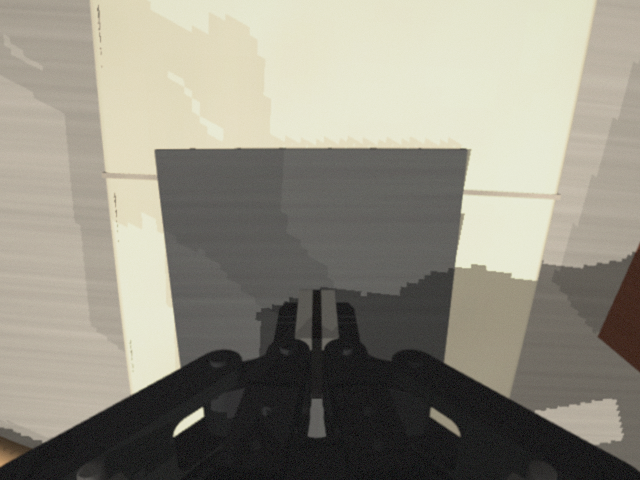

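The wrist view shows the fingertips on the plate. Its back edge runs (157,150)–(468,150) and the slab crossline is behind it.

Run:
```python
from h import *
i=get_image('wrist')
print(i['xyz'],i['orientation'].round(3).tolist())
p=unproj(i,[[157,150],[468,150]],.043);print(p,p.mean(0),np.hypot(*(p[1]-p[0])))
d=(p[0]-p[1]);print(np.degrees(np.arctan2(d[1],d[0])-np.pi/2))
n=np.array([d[1],-d[0]])/np.hypot(*d);ctr=p.mean(0)-n*.055;print('ctr',ctr,'tip',p.mean(0)-n*.18)
```

```text
[0.60091837 0.2674252  0.18570158] [[0.083, -0.951, -0.299], [-0.997, -0.079, -0.024], [-0.001, 0.3, -0.954]]
[[0.58191065 0.32208795]
 [0.59091776 0.21346367]] [0.5864142  0.26777581] 0.10899707280517397
4.740117709230084
ctr [0.53160232 0.26323082] tip [0.40702985 0.25290128]
```

```bash
python3 -m handwheel '0 0 3 0 0 0 0;0 0 6 0 0 0 0.7;-3 -0.3 7 0 0 0 1;-7 -0.6 7 0 0 0 1;-9.9 -0.8 7 0 0 0 1;-9.9 -0.8 7 0 0 0 1;-9.9 -0.8 7 0 0 0 1;-9.9 -0.8 7 0 0 0 1'
python3 - <<'E'
from h import *
s=status.observe();print(s['position'])
i=get_image('wrist');cv2.imwrite('pics/w3.png',i['color'][:,:,::-1])
E
```

```text
time_s: 6.7
position: [0.425, 0.2542, 0.1124]
tool_rot: [[0.997, 0.082, 0.001], [0.082, -0.997, 0.0], [0.001, -0.0, -1.0]]
ft_force: [0.5, 0.6, 0.2]
grip_width: 0.0832
gripper_force: 0.0
[0.42501133 0.25418963 0.11237224]
```

View pics/w3.png

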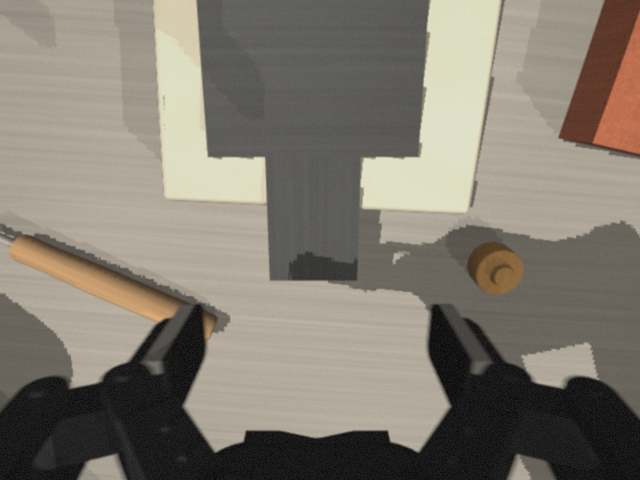

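The tab hangs over the edge: tip corners at (270,280) and (357,280), slab edge about row 205. The spatula handle ends near (215,325), close under the left finger, so I'll check that clearance.

Run:
```python
from h import *
i=get_image('wrist')
p=unproj(i,[[270,280],[357,280]],.0415);print(p,p.mean(0))
print('slab edge',unproj(i,[[166,199],[470,211]],.04))
print('spat',unproj(i,[[218,318],[205,338]],.015),unproj(i,[[218,318],[205,338]],.0))
```

```text
[[0.40518118 0.27821981]
 [0.40932153 0.22835556]] [0.40725136 0.25328769]
slab edge [[0.44779847 0.33742374]
 [0.45482997 0.17058961]]
spat [[0.36236317 0.31404626]
 [0.34612831 0.32286715]] [[0.35357893 0.31746922]
 [0.33632846 0.32684194]]
```

```bash
python3 -m handwheel '0 0 -3 0 0 0 0.85;0 0 -6 0 0 0 0.85;0 0 -8 0 0 0 0.85;0 0 -9.2 0 0 0 0.85;0 0 -9.2 0 0 0 0.85;0 0 -9.2 0 0 0 0.85;0 0 -9.2 0 0 0 0.85' 50;  python3 -m handwheel '0 0 0 0 0 0 0.7;0 0 0 0 0 0 0.65;0 0 0 0 0 0 0.6;0 0 0 0 0 0 0.55;0 0 0 0 0 0 0.5;0 0 0 0 0 0 0.5;0 0 0 0 0 0 0.5;0 0 0 0 0 0 0.5' 50
```

```text
time_s: 7.38
position: [0.4252, 0.2542, 0.0208]
tool_rot: [[0.997, 0.082, 0.001], [0.082, -0.997, 0.0], [0.001, -0.0, -1.0]]
ft_force: [0.2, 0.8, 0.2]
grip_width: 0.0728
gripper_force: 0.0
time_s: 8.05
position: [0.4247, 0.2541, 0.0207]
tool_rot: [[0.997, 0.082, 0.001], [0.082, -0.997, 0.0], [0.001, -0.0, -1.0]]
ft_force: [-0.6, 0.3, 5.5]
grip_width: 0.0479
gripper_force: 50.6
```

```bash
python3 -m handwheel '0 0 0.3 0 0 0 0.45;0 0 0.6 0 0 0 0.45;0 0 1 0 0 0 0.45;0 0 1.5 0 0 0 0.45;0 0 2 0 0 0 0.45;0 0 3 0 0 0 0.45;0 0 3 0 0 0 0.45;0 0 3 0 0 0 0.45' 60
python3 - <<'E'
from h import *
i=get_image('wrist');cv2.imwrite('pics/w4.png',i['color'][:,:,::-1])
E
```

```text
time_s: 8.72
position: [0.4246, 0.2541, 0.0506]
tool_rot: [[0.997, 0.082, 0.001], [0.082, -0.997, 0.0], [0.001, -0.0, -1.0]]
ft_force: [-0.3, 0.3, -1.0]
grip_width: 0.0478
gripper_force: 61.7
```

View pics/w4.png

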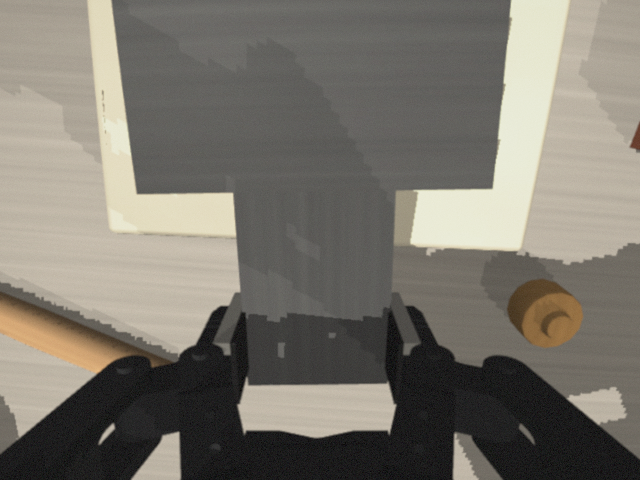

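The plate is lifted and held by the tab sides: tip corners (248,384) and (387,381), shoulders (137,193) and (493,188), tab roots (235,192) and (396,189). I'll get its pose in the tool by PnP.

```bash
cat >> h.py <<'E'
def pnp(i,px,P):
    k,d=K(i);ok,r,t=cv2.solvePnP(np.float64(P),np.float64(px),k,d,flags=cv2.SOLVEPNP_IPPE)
    ok,r,t=cv2.solvePnP(np.float64(P),np.float64(px),k,d,r,t,True)
    Rw=i['orientation']@cv2.Rodrigues(r)[0];tw=i['orientation']@t.ravel()+i['xyz']
    e=cv2.projectPoints(np.float64(P),r,t,k,d)[0].reshape(-1,2)-px
    return Rw,tw,np.abs(e).max()
E
python3 - <<'E'
from h import *
i=get_image('wrist')
c=cv2.cvtColor(i['color'],cv2.COLOR_RGB2GRAY)
px=np.float32([[137,193],[493,188],[248,384],[387,381],[235,192],[396,189]])
P=[[-.055,.055,0],[-.055,-.055,0],[-.125,.025,0],[-.125,-.025,0],[-.055,.025,0],[-.055,-.025,0]]
Rw,t,e=pnp(i,px,P);print(Rw.round(3),t,e)
s=status.observe();print(s['position'])
print('zyx',R.from_matrix(Rw).as_euler('ZYX',degrees=True))
E
```

```text
[[ 0.996 -0.093  0.011]
 [ 0.093  0.996 -0.016]
 [-0.01   0.017  1.   ]] [0.53175766 0.26264487 0.07000187] 0.7899998162187103
[0.42418164 0.25400018 0.04998157]
zyx [5.35875884 0.55435855 0.96088188]
```

```bash
python3 -m handwheel '0 0 1.5 0 0 0 0.45;0 0 3 0 0 0 0.45;0 -1 4 0 0 0 0.45;0.3 -3 4 0 0 -1 0.45;0.7 -6 4 0 0 -3 0.45;1.2 -8.5 4 0 0 -5 0.45;1.8 -11 4 0 0 -7 0.45;2.2 -13 4 0 0 -9 0.45'; python3 -m handwheel '0.4 -2 0 0 0 -1 0.45;0.8 -4 0 0 0 -2 0.45;1.2 -6 0 0 0 -2.2 0.45;1.5 -8 0 0 0 -2.2 0.45;1.8 -9.3 0 0 0 -2.2 0.45;1.8 -10 0 0 0 -2.2 0.45;1.8 -10 -1 0 0 -2.2 0.45;1.8 -10 -1 0 0 -2.2 0.45'
python3 - <<'E'
from h import *
i=get_image('wrist');cv2.imwrite('pics/w5.png',i['color'][:,:,::-1])
s=status.observe();print(s['position'],s['grip_width'],s['tool_rot'][0])
E
```

```text
time_s: 9.48
position: [0.4463, 0.1219, 0.09]
tool_rot: [[0.997, -0.077, -0.0], [-0.077, -0.997, -0.0], [-0.0, 0.0, -1.0]]
ft_force: [0.3, 0.8, -1.1]
grip_width: 0.048
gripper_force: 61.9
time_s: 10.15
position: [0.4633, 0.0237, 0.079]
tool_rot: [[0.993, -0.114, -0.003], [-0.114, -0.993, 0.001], [-0.003, -0.0, -1.0]]
ft_force: [0.6, 0.0, -0.6]
grip_width: 0.048
gripper_force: 61.9
[0.46351084 0.02402452 0.07961515] 0.047813169404336754 [ 0.99354244 -0.11344164 -0.00210038]
```

View pics/w5.png

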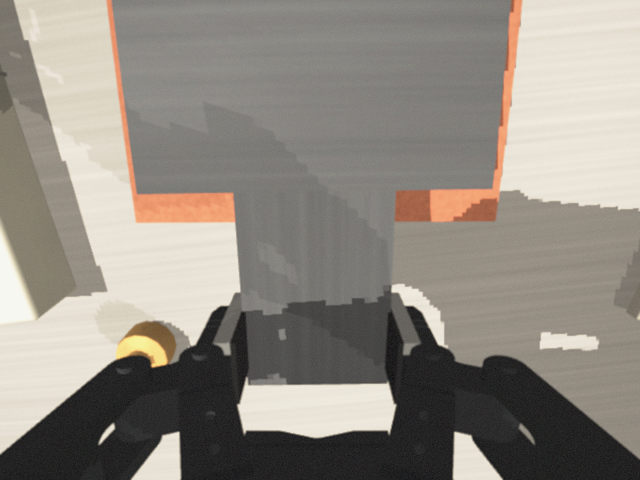

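The tray's front top corners are at (137,222) and (495,220), with the plate above it and symmetric.

Run:
```python
from h import *
i=get_image('wrist')
p=unproj(i,[[137,222],[495,220]],.034);print(p*1e3,np.hypot(*(p[0]-p[1])))
d=p[0]-p[1];print('yaw',np.degrees(np.arctan2(d[1],d[0]))-90, 'front mid',p.mean(0))
a=np.radians(-6.3);u=np.array([np.cos(a),np.sin(a)]);o=p.mean(0)+.0855*u;print('tray origin',o)
px=np.float32([[137,193],[493,188],[248,384],[387,381],[235,192],[396,189]])
P=[[-.055,.055,0],[-.055,-.055,0],[-.125,.025,0],[-.125,-.025,0],[-.055,.025,0],[-.055,-.025,0]]
Rw,t,e=pnp(i,px,P);print(t,R.from_matrix(Rw).as_euler('ZYX',degrees=True))
q=unproj(i,px,t[2]);print(q*1e3, 'tip mid',q[2:4].mean(0),'root mid',q[4:].mean(0),q[:2].mean(0)); s=status.observe();print(s['position'],np.degrees(np.arctan2(s['tool_rot'][1][0],s['tool_rot'][0][0])))
```

```text
[[496.98553578 107.46165883]
 [478.33766304 -66.12610207]] 0.17458652266146898
yaw -6.131552933626622 front mid [0.4876616  0.02066778]
tray origin [0.57264526 0.01128549]
[0.57081531 0.01166552 0.09913678] [-5.85809671  0.70171251  0.97962167]
[[ 5.21506100e+02  7.27841336e+01]
 [ 5.10590099e+02 -3.74966381e+01]
 [ 4.47492454e+02  4.99902355e+01]
 [ 4.43118347e+02 -5.04777653e-01]
 [ 5.18266994e+02  4.21826582e+01]
 [ 5.13594120e+02 -7.39126993e+00]] tip mid [0.4453054  0.02474273] root mid [0.51593056 0.01739569] [0.5160481  0.01764375]
[0.46382481 0.02421563 0.08001719] -6.484480837856292
```

```bash
python3 -m handwheel '0.1 0 -1.5 0 0 -0.3 0.45;0.1 0 -3 0 0 -0.3 0.45;0.1 0 -4 0 0 -0.3 0.45;0.1 0 -5 0 0 -0.3 0.45;0.1 0 -5.4 0 0 -0.3 0.45;0.1 0 -5.6 0 0 -0.3 0.45;0.1 0 -5.6 0 0 -0.3 0.45'; python3 -m handwheel '0 0 -0.1 0 0 0 0.45;0 0 -0.2 0 0 0 0.45;0 0 -0.3 0 0 0 0.45;0 0 -0.4 0 0 0 0.45;0 0 -0.5 0 0 0 0.45;0 0 -0.6 0 0 0 0.45;0 0 -0.7 0 0 0 0.45'
python3 - <<'E'
from h import *
i=get_image('wrist');cv2.imwrite('pics/w6.png',i['color'][:,:,::-1])
E
```

```text
time_s: 10.83
position: [0.4654, 0.0242, 0.0243]
tool_rot: [[0.993, -0.118, -0.0], [-0.118, -0.993, 0.0], [-0.0, -0.0, -1.0]]
ft_force: [0.0, -0.1, -1.5]
grip_width: 0.0483
gripper_force: 61.9
time_s: 11.42
position: [0.4654, 0.024, 0.0171]
tool_rot: [[0.993, -0.118, 0.0], [-0.118, -0.993, -0.0], [0.0, 0.0, -1.0]]
ft_force: [0.1, 0.1, -0.7]
grip_width: 0.048
gripper_force: 61.9
```

View pics/w6.png

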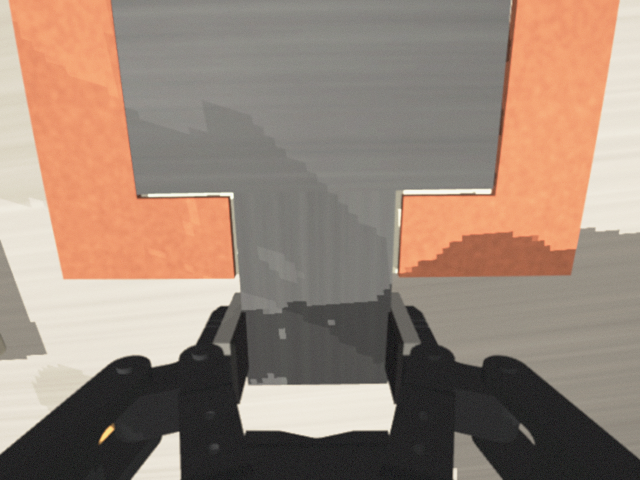

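The plate sits square over the recess, with even gaps beside the tab (235/397) and a thin white gap at the shoulders (row 193). I'll lower it the rest of the way.

```bash
python3 -m handwheel '0 0 -0.1 0 0 0 0.45;0 0 -0.2 0 0 0 0.45;0 0 -0.3 0 0 0 0.45;0 0 -0.3 0 0 0 0.45'; python3 -m handwheel '0 0 -0.05 0 0 0 0.45;0 0 -0.1 0 0 0 0.45;0 0 -0.1 0 0 0 0.45'
```

```text
time_s: 11.8
position: [0.4653, 0.0241, 0.014]
tool_rot: [[0.993, -0.118, -0.0], [-0.118, -0.993, 0.0], [-0.0, -0.0, -1.0]]
ft_force: [-0.1, -0.2, -1.0]
grip_width: 0.048
gripper_force: 61.9
time_s: 12.05
position: [0.4653, 0.0241, 0.0131]
tool_rot: [[0.993, -0.118, -0.0], [-0.118, -0.993, 0.0], [-0.0, -0.0, -1.0]]
ft_force: [-0.0, 0.6, -0.9]
grip_width: 0.0481
gripper_force: 61.9
```

```bash
python3 -m handwheel '0 0 -0.05 0 0 0 0.45;0 0 -0.1 0 0 0 0.45;0 0 -0.15 0 0 0 0.45;0 0 -0.15 0 0 0 0.45;0 0 -0.15 0 0 0 0.45'; python3 -m handwheel '0 0 -0.03 0 0 0 0.45;0 0 -0.06 0 0 0 0.45;0 0 -0.06 0 0 0 0.45'
```

```text
time_s: 12.47
position: [0.4654, 0.024, 0.0117]
tool_rot: [[0.993, -0.118, 0.0], [-0.118, -0.993, -0.0], [0.0, 0.0, -1.0]]
ft_force: [0.9, 0.5, -0.7]
grip_width: 0.0475
gripper_force: 61.9
time_s: 12.72
position: [0.4654, 0.024, 0.0112]
tool_rot: [[0.993, -0.118, 0.0], [-0.118, -0.993, -0.0], [0.0, 0.0, -1.0]]
ft_force: [-1.1, -1.1, 3.6]
grip_width: 0.0481
gripper_force: 62.1
```

Contact at 3.6 N. I'll release and lift.

```bash
python3 -m handwheel '0 0 0 0 0 0 0.55;0 0 0 0 0 0 0.65;0 0 0 0 0 0 0.8;0 0 0 0 0 0 0.85;0 0 0 0 0 0 0.85;0 0 2 0 0 0 0.85;0 0 5 0 0 0 0.85;0 0 8 0 0 0 0.85'; python3 -m handwheel '-1 0 4 0 0 0 0.7;-2 -3 8 0 0 0 0.5;-2 -7 9 0 0 0 0.5;-2 -11 9 0 0 0 0.5;-2 -15 9 0 0 0 0.5;-2 -19 9 0 0 0 0.5;-2 -23 9 0 0 0 0.5;-2 -23 9 0 0 0 0.5';python3 - <<'E'
from h import *
i=get_image('top');cv2.imwrite('pics/t7.png',i['color'][:,:,::-1])
c=i['color'].astype(int)
w=(c.min(2)>190);w[:, :380]=0;w[:,520:]=0
for r in regions(i,w,.010):print('bar',np.round([*r['c'],r['L'],r['W'],r['ang'],*r['px']],1))
cv2.imwrite('pics/c7.png',cv2.resize(i['color'][170:330,260:540],None,fx=2.8,fy=2.8,interpolation=cv2.INTER_CUBIC)[:,:,::-1])
print(status.observe()['position'])
E
```

```text
time_s: 13.38
position: [0.4648, 0.0242, 0.0916]
tool_rot: [[0.993, -0.118, -0.002], [-0.118, -0.993, 0.001], [-0.002, -0.0, -1.0]]
ft_force: [1.1, 0.2, 0.1]
grip_width: 0.0729
gripper_force: 0.0
time_s: 14.05
position: [0.4453, -0.2123, 0.1809]
tool_rot: [[0.992, -0.124, 0.001], [-0.124, -0.992, -0.002], [0.001, 0.002, -1.0]]
ft_force: [-0.8, 1.0, -0.7]
grip_width: 0.0429
gripper_force: 0.0
bar [ 439.8 -190.    97.3   18.5  -20.   416.1  290.8]
bar [ 584.2 -276.1   73.7   19.3   10.8  450.7  227.9]
bar [ 616.2 -343.3   24.5   18.7   17.7  478.7  215.2]
bar [ 750.7 -325.3  214.    45.2  -45.2  468.2  160.4]
[ 0.4450333  -0.20918729  0.18064801]
```

View pics/c7.png

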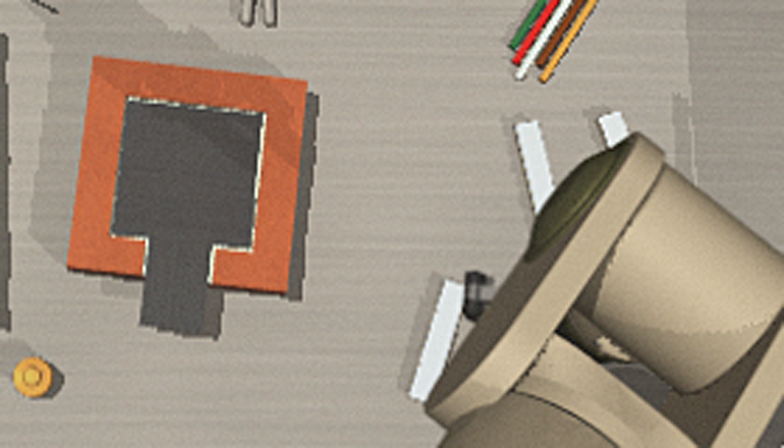

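The plate is seated flat in the recess with its tab in the slot and an even white margin all round. Next: the fitted plate pose and the first bar seen by the wrist camera.

```bash
cat >> h.py <<'E'
def wbars(zt=.010,verbose=True):
    i=get_image('wrist');c=i['color'].astype(int)
    w=(c.min(2)>195)&(c.max(2)-c.min(2)<28)
    w=cv2.morphologyEx(w.astype('uint8'),cv2.MORPH_OPEN,np.ones((5,5)))
    s=status.observe();p=s['position'];ty=np.degrees(np.arctan2(s['tool_rot'][1][0],s['tool_rot'][0][0]))
    print('tcp',np.round(np.array(p)*1e3,1),'yaw',round(ty,2))
    for r in regions(i,w,zt,500):
        if 60<r['L']<120 and 12<r['W']<30:
            print('bar',np.round([*r['c'],r['L'],r['W'],r['ang'],*r['px']],1),'d cm',np.round((np.array(r['c'])/10-np.array(p[:2])*100),2),'dyaw',round(r['ang']-ty,1),'edge' if r['cont'].reshape(-1,2).min()<2 or r['cont'][...,0].max()>637 else '')
    return i
E
python3 - <<'E'
from h import *
i=wbars();cv2.imwrite('pics/w8.png',i['color'][:,:,::-1])
i=get_image('top');c=i['color'].astype(int)
b=np.zeros(c.shape[:2],bool);b[203:295,295:360]=1
d=((c.max(2)<125)&b).astype('uint8');d=cv2.morphologyEx(d,cv2.MORPH_OPEN,np.ones((5,5)))
r=max(regions(i,d,.033),key=lambda r:len(r['w']))
m=np.zeros_like(d);cv2.drawContours(m,[r['cont']],-1,1,-1)
print('plate',fitpose(i,m,PL,.033,(.571,.012,-6)))
E
```

```text
tcp [ 445.  -207.1  180.7] yaw -6.96
bar [ 440.9 -190.5   99.    19.2  -18.9  293.4  212.3] d cm [-0.41  1.66] dyaw -11.9 
bar [ 557.1 -282.4   66.3   19.    10.9  397.1   44.3] d cm [11.21 -7.53] dyaw 17.9 edge
plate (array([ 0.570955  ,  0.01328131, -3.68363299]), np.float32(35.58457))
```

View pics/w8.png

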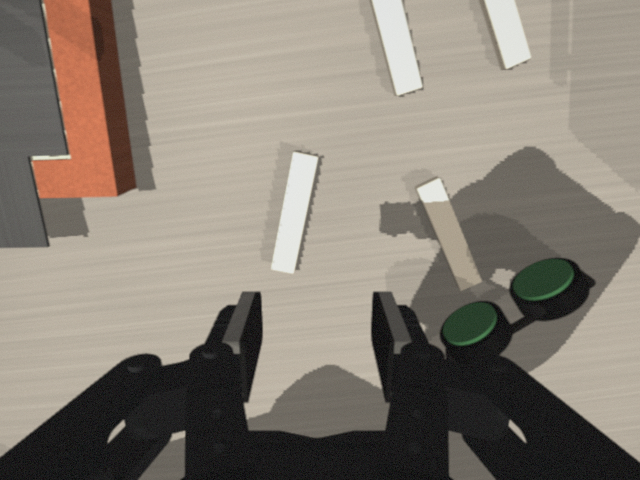

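The wrist view shows bar A at (295,212) free on the bench, the two far bars at the top, and the fourth bar at (450,235) next to the goggles. I'll pick bar A.

```bash
python3 -m handwheel '-0.4 1.6 -2 0 0 -6 0.5;-0.4 1.6 -5 0 0 -12.2 0.5;-0.4 1.6 -8.5 0 0 -12.2 0.5;-0.4 1.6 -12 0 0 -12.2 0.5;-0.4 1.6 -14 0 0 -12.2 0.5;-0.4 1.6 -15 0 0 -12.2 0.5;-0.4 1.6 -15.5 0 0 -12.2 0.5;-0.4 1.6 -15.5 0 0 -12.2 0.5' 40
```

```text
time_s: 14.87
position: [0.4412, -0.1886, 0.0256]
tool_rot: [[0.946, -0.324, -0.001], [-0.324, -0.946, 0.001], [-0.002, -0.001, -1.0]]
ft_force: [-0.3, -0.3, 0.1]
grip_width: 0.0427
gripper_force: 0.0
```

```bash
python3 -m handwheel '0 -0.15 -1 0 0 0 0.5;0 -0.15 -1.8 0 0 0 0.5;0 -0.15 -2.2 0 0 0 0.5;0 -0.15 -2.2 0 0 0 0.5;0 -0.15 -2.2 0 0 0 0.15;0 -0.15 -2.2 0 0 0 0.15;0 -0.15 -2.2 0 0 0 0.15;0 -0.15 -2.2 0 0 0 0.15' 40;python3 -m handwheel '0 0 0 0 0 0 0.15;0 0 2 0 0 0 0.15;0 0 5 0 0 0 0.15;0 0 8 0 0 0 0.15;0 0 10 0 0 0 0.15' 40
```

```text
time_s: 15.53
position: [0.4416, -0.1916, 0.0047]
tool_rot: [[0.946, -0.325, 0.001], [-0.325, -0.946, -0.001], [0.001, 0.0, -1.0]]
ft_force: [0.4, 1.3, 5.6]
grip_width: 0.0183
gripper_force: 39.6
time_s: 15.95
position: [0.4417, -0.1917, 0.1066]
tool_rot: [[0.946, -0.325, 0.002], [-0.325, -0.946, -0.001], [0.002, 0.001, -1.0]]
ft_force: [0.4, -0.6, -0.9]
grip_width: 0.0184
gripper_force: 39.3
```

```bash
python3 -m handwheel '2 2.7 0 0 0 2 0.15;4.2 5.5 0 0 0 5 0.15;6.4 8.5 0 0 0 8 0.15;8.8 11.6 0 0 0 11 0.15;10.8 14.3 0 0 0 12.7 0.15;12.8 16.9 0 0 0 12.7 0.15;12.8 16.9 -2 0 0 12.7 0.15;12.8 16.9 -2 0 0 12.7 0.15' 40;python3 -m handwheel '0 0 0 0 0 0 0.15;0 0 0 0 0 0 0.15'
python3 - <<'E'
from h import *
i=wbars(.09);cv2.imwrite('pics/w9.png',i['color'][:,:,::-1])
E
```

```text
time_s: 16.62
position: [0.5684, -0.0207, 0.0814]
tool_rot: [[0.994, -0.107, -0.004], [-0.107, -0.994, 0.001], [-0.005, -0.001, -1.0]]
ft_force: [-1.0, -0.5, -1.0]
grip_width: 0.018
gripper_force: 39.4
time_s: 16.78
position: [0.5691, -0.0231, 0.0846]
tool_rot: [[0.994, -0.111, -0.0], [-0.111, -0.994, -0.0], [-0.0, 0.0, -1.0]]
ft_force: [0.4, -0.7, 0.1]
grip_width: 0.0184
gripper_force: 39.4
tcp [569.3 -23.3  84.9] yaw -6.37
```

View pics/w9.png

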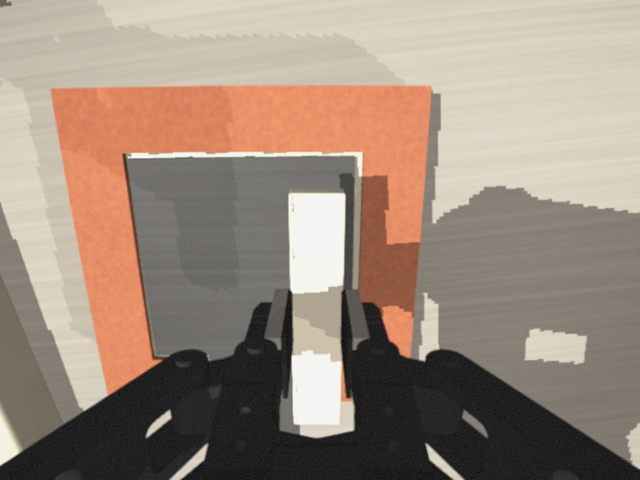

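The bar is gripped lengthwise: far corners (290,193) and (344,193), near corners (294,425) and (340,423). Plate corners are at (130,157), (355,157) and (155,357).

Run:
```python
from h import *
i=get_image('wrist')
p=unproj(i,[[130,157],[355,157],[154,357]],.033);print(p*1e3,np.hypot(*(p[0]-p[1])),np.hypot(*(p[0]-p[2])))
d=p[0]-p[1];print('plate yaw',np.degrees(np.arctan2(d[1],d[0]))-90); d=p[0]-p[2];print(np.degrees(np.arctan2(d[1],d[0])))
print('plate c',(p[1]+p[2])/2)
b=unproj(i,[[290,193],[344,193],[294,425],[340,423]],.0902);print(b.mean(0),np.hypot(*(b[0]-b[2])),np.hypot(*(b[0]-b[1])))
d=b[:2].mean(0)-b[2:].mean(0);print('bar yaw',np.degrees(np.arctan2(d[1],d[0])));print(status.observe()['position'])
```

```text
[[633.45368994  58.88705803]
 [621.20528965 -48.56006662]
 [522.42326558  73.39151377]] 0.10814299749137445 0.1119738110956691
plate yaw -6.503341008029096
-7.44268548418008
plate c [0.57181428 0.01241572]
[ 0.56843071 -0.0244286 ] 0.0998635512795778 0.018659632063010932
bar yaw -6.315239526865924
[ 0.56933831 -0.02335482  0.08496028]
```

```bash
python3 -m handwheel '0 0.15 -1.5 0 0 0 0.15;0 0.15 -3 0 0 0 0.15;0 0.15 -4 0 0 0 0.15;0 0.15 -4.4 0 0 0 0.15;0 0.15 -4.6 0 0 0 0.15;0 0.15 -4.65 0 0 0 0.15;0 0.15 -4.65 0 0 0 0.15' 40
```

```text
time_s: 17.47
position: [0.5697, -0.0211, 0.0382]
tool_rot: [[0.994, -0.11, 0.001], [-0.11, -0.994, -0.0], [0.001, 0.0, -1.0]]
ft_force: [0.1, 0.7, -1.1]
grip_width: 0.0183
gripper_force: 39.4
```

```bash
python3 -m handwheel '0 -0.1 0 0 0 0 0.15;0 -0.1 -0.05 0 0 0 0.15;0 -0.1 -0.05 0 0 0 0.15;0 -0.1 -0.05 0 0 0 0.15'; python3 -m handwheel '0 0 0 0 0 0 0.25;0 0 0 0 0 0 0.35;0 0 0 0 0 0 0.45;0 0 0 0 0 0 0.45;0 0 0 0 0 0 0.45;0 0 1.5 0 0 0 0.45;0 0 4 0 0 0 0.45;0 0 6 0 0 0 0.45'
```

```text
time_s: 17.8
position: [0.5697, -0.0222, 0.0377]
tool_rot: [[0.994, -0.11, 0.001], [-0.11, -0.994, -0.001], [0.001, 0.0, -1.0]]
ft_force: [-0.4, -1.5, 6.3]
grip_width: 0.0185
gripper_force: 40.0
time_s: 18.47
position: [0.5693, -0.0219, 0.098]
tool_rot: [[0.994, -0.11, -0.0], [-0.11, -0.994, 0.0], [-0.0, -0.0, -1.0]]
ft_force: [-0.1, -0.4, 0.6]
grip_width: 0.0387
gripper_force: 0.0
```

```bash
python3 -m handwheel '0 -1 3 0 0 2 0.5;0 -4 6 0 0 4 0.5;0 -8 8 0 0 7 0.5;0 -12 8 0 0 10 0.5;0 -16 8 0 0 13 0.5;0.2 -20 8 0 0 16 0.5;0.3 -23.5 8 0 0 17 0.5;0.3 -25.7 8 0 0 17 0.5'; python3 -m handwheel '0 0 0 0 0 0 0.5;0 0 0 0 0 0 0.5;0 0 0 0 0 0 0.5';python3 -c "
from h import *
wbars()"
```

```text
time_s: 19.13
position: [0.5719, -0.2825, 0.1767]
tool_rot: [[0.983, 0.185, -0.0], [0.185, -0.983, -0.0], [-0.0, 0.0, -1.0]]
ft_force: [0.3, -0.4, -0.6]
grip_width: 0.0426
gripper_force: 0.0
time_s: 19.38
position: [0.5723, -0.2781, 0.1769]
tool_rot: [[0.983, 0.186, -0.0], [0.186, -0.983, 0.001], [-0.0, -0.001, -1.0]]
ft_force: [-0.2, -0.3, -0.2]
grip_width: 0.0424
gripper_force: 0.0
tcp [ 572.4 -277.7  177.1] yaw 10.77
bar [ 414.7 -313.9   83.3   18.6   19.6  320.2  376.4] d cm [-15.78  -3.61] dyaw 8.8 
bar [ 594.9 -351.1   72.3   18.6   17.5  412.2  195.7] d cm [ 2.24 -7.34] dyaw 6.7 
bar [ 573.4 -279.5   98.1   18.5   11.3  317.6  204.3] d cm [ 0.1  -0.18] dyaw 0.5
```

```bash
python3 -m handwheel '0.1 -0.1 -4 0 0 0.4 0.5;0.1 -0.1 -8 0 0 0.4 0.5;0.1 -0.1 -11.5 0 0 0.4 0.5;0.1 -0.1 -14 0 0 0.4 0.5;0.1 -0.1 -15.5 0 0 0.4 0.5;0.1 -0.1 -16.5 0 0 0.4 0.5;0.1 -0.1 -17.2 0 0 0.4 0.5;0.1 -0.1 -17.2 0 0 0.4 0.5' 40;python3 -m handwheel '0 0 0 0 0 0 0.15;0 0 0 0 0 0 0.15;0 0 0 0 0 0 0.15;0 0 0 0 0 0 0.15;0 0 0 0 0 0 0.15;0 0 2 0 0 0 0.15;0 0 5 0 0 0 0.15;0 0 8 0 0 0 0.15' 40
```

```text
time_s: 20.1
position: [0.5733, -0.2791, 0.0045]
tool_rot: [[0.981, 0.193, -0.001], [0.193, -0.981, 0.001], [-0.001, -0.001, -1.0]]
ft_force: [-0.7, -0.0, -0.3]
grip_width: 0.0423
gripper_force: 0.0
time_s: 20.77
position: [0.5729, -0.2797, 0.0858]
tool_rot: [[0.981, 0.192, -0.001], [0.192, -0.981, 0.001], [-0.001, -0.001, -1.0]]
ft_force: [0.1, -0.5, -0.7]
grip_width: 0.0179
gripper_force: 39.2
```

```bash
python3 -m handwheel '0 3 0.5 0 0 -2 0.15;0 6.5 0.5 0 0 -5 0.15;0 10 0.5 0 0 -8 0.15;0.1 14 0.5 0 0 -11 0.15;0.1 18 0.5 0 0 -14 0.15;0.2 22 0.5 0 0 -17 0.15;0.3 26 0.5 0 0 -17.5 0.15;0.3 29 0.5 0 0 -17.5 0.15' 40;python3 -m handwheel '0 2 0 0 0 0 0.15;0 3.7 0 0 0 0 0.15;0 3.7 0 0 0 0 0.15;0 3.7 0 0 0 0 0.15;0 3.7 0 0 0 0 0.15'
python3 - <<'E'
from h import *
i=wbars(.09);cv2.imwrite('pics/w10.png',i['color'][:,:,::-1])
E
```

```text
time_s: 21.43
position: [0.576, 0.0129, 0.0905]
tool_rot: [[0.994, -0.111, 0.0], [-0.111, -0.994, 0.0], [0.0, -0.0, -1.0]]
ft_force: [0.6, 0.8, -0.7]
grip_width: 0.0181
gripper_force: 39.2
time_s: 21.85
position: [0.5765, 0.0463, 0.0903]
tool_rot: [[0.994, -0.112, 0.0], [-0.112, -0.994, -0.0], [0.0, 0.0, -1.0]]
ft_force: [0.1, 0.2, 1.0]
grip_width: 0.0182
gripper_force: 39.2
tcp [576.5  46.1  90.2] yaw -6.45
bar [622.5 146.9  64.4  27.9 -19.9  23.  224.4] d cm [ 4.61 10.09] dyaw -13.4 edge
```

View pics/w10.png

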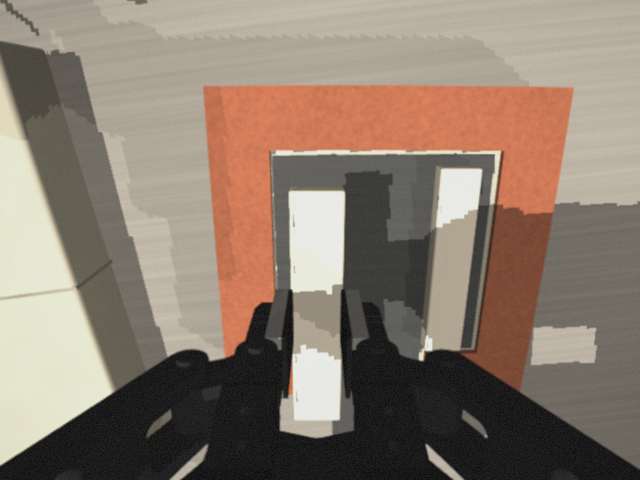

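Bar A lies on the plate with top corners near (441,168), (482,169) and (470,348). The held bar's far end is at (290–344,191).

Run:
```python
from h import *
i=get_image('wrist')
a=np.radians(-6.4);M=np.array([[np.cos(a),np.sin(a)],[-np.sin(a),np.cos(a)]]);C=np.array([.572,.0124])
def loc(p):return ((p-C)@M.T*1e3).round(1)
print('plate corners',loc(unproj(i,[[274,154],[498,155]],.033)).tolist())
print('barA',loc(unproj(i,[[441,168],[482,169],[470,348],[424,348]],.043)).tolist())
b=unproj(i,[[290,191],[344,192],[294,420],[340,420]],.0955);print('held',loc(b).tolist(),loc(b.mean(0)))
print(loc(np.array(status.observe()['position'][:2])))
```

```text
plate corners [[55.9, 53.8], [55.7, -56.6]]
barA [[50.6, -25.7], [50.3, -45.3], [-47.4, -50.9], [-47.2, -25.6]]
held [[50.4, 42.1], [50.0, 23.5], [-47.6, 42.5], [-47.6, 23.1]] [ 1.3 32.8]
[ 0.7 33.9]
```

```bash
python3 -m handwheel '0 0.12 -1.5 0 0 0 0.15;0 0.12 -3 0 0 0 0.15;0 0.12 -4.2 0 0 0 0.15;0 0.12 -4.8 0 0 0 0.15;0 0.12 -5.1 0 0 0 0.15;0 0.12 -5.1 0 0 0 0.15;0 0.12 -5.1 0 0 0 0.15' 40;python3 -m handwheel '0 0 -0.05 0 0 0 0.15;0 0 -0.1 0 0 0 0.15;0 0 -0.1 0 0 0 0.15'
```

```text
time_s: 22.53
position: [0.5767, 0.0477, 0.0396]
tool_rot: [[0.994, -0.112, 0.001], [-0.112, -0.994, -0.0], [0.001, 0.0, -1.0]]
ft_force: [0.2, 0.3, -0.3]
grip_width: 0.018
gripper_force: 39.2
time_s: 22.78
position: [0.5767, 0.0477, 0.0395]
tool_rot: [[0.994, -0.112, 0.002], [-0.112, -0.994, -0.001], [0.002, 0.001, -1.0]]
ft_force: [-3.9, -1.5, 10.4]
grip_width: 0.0181
gripper_force: 40.4
```

```bash
python3 -m handwheel '0 0 0.06 0 0 0 0.25;0 0 0.06 0 0 0 0.35;0 0 0.06 0 0 0 0.45;0 0 0.06 0 0 0 0.45;0 0 0.06 0 0 0 0.45;0 0 1.5 0 0 0 0.45;0 0 4 0 0 0 0.45;0 0 6 0 0 0 0.45'; python3 -m handwheel '0 -3 4 0 0 3 0.5;0 -7 8 0 0 6 0.5;0 -11 8 0 0 9 0.5;0 -15 8 0 0 12 0.5;0 -19 8 0 0 15 0.5;0 -23 8 0 0 18 0.5;0 -27 8 0 0 21 0.5;0 -30 8 0 0 24 0.5' 40; python3 -m handwheel '0 -4 0 0 0 0 0.5;0.4 -8 0 0 0 0 0.5;0.4 -9.5 0 0 0 0 0.5;0.4 -9.5 0 0 0 0 0.5;0.4 -9.5 0 0 0 0 0.5;0.4 -9.5 0 0 0 0 0.5'
python3 - <<'E'
from h import *
i=wbars()
i=get_image('top');cv2.imwrite('pics/t11.png',i['color'][:,:,::-1])
c=i['color'].astype(int)
w=(c.min(2)>190);w[:, :290]=0;w[:,520:]=0
for r in regions(i,w,.010):print('topbar',np.round([*r['c'],r['L'],r['W'],r['ang'],*r['px']],1))
E
```

```text
time_s: 23.45
position: [0.5763, 0.0483, 0.0989]
tool_rot: [[0.994, -0.111, -0.001], [-0.111, -0.994, 0.0], [-0.001, -0.0, -1.0]]
ft_force: [0.6, 0.4, 0.8]
grip_width: 0.0383
gripper_force: 0.0
time_s: 24.12
position: [0.5759, -0.254, 0.1781]
tool_rot: [[0.952, 0.305, 0.0], [0.305, -0.952, -0.0], [0.0, 0.0, -1.0]]
ft_force: [0.9, -0.3, -0.6]
grip_width: 0.0428
gripper_force: 0.0
time_s: 24.62
position: [0.5804, -0.3456, 0.178]
tool_rot: [[0.953, 0.303, -0.0], [0.303, -0.953, 0.001], [-0.0, -0.001, -1.0]]
ft_force: [-0.9, 0.8, 0.2]
grip_width: 0.0426
gripper_force: 0.0
tcp [ 580.6 -345.3  178.2] yaw 17.69
bar [ 582.8 -355.3   97.6   18.5   17.7  327.5  206. ] d cm [ 0.22 -1.  ] dyaw -0.0 
topbar [573.3 -23.7 101.6  19.2  -6.5 342.2 233.2]
topbar [ 588.4 -352.4   83.    19.    17.8  483.   226.6]
topbar [581.2  48.2 101.8  19.3  -6.6 310.9 229.3]
topbar [ 749.9 -326.6  214.7   44.4  -23.6  468.2  160.4]
```

View pics/t11.png

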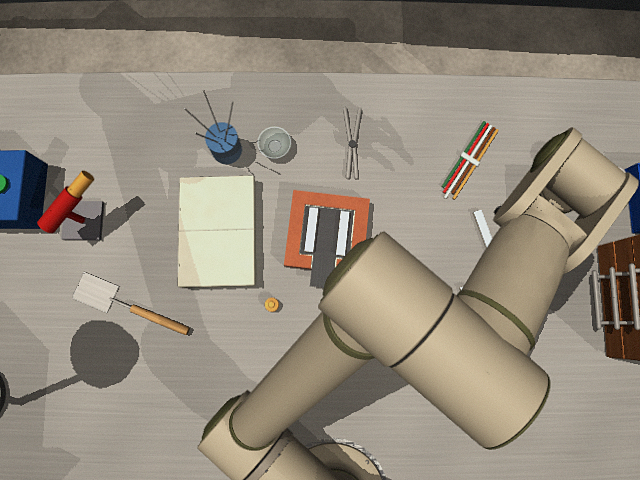

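The top view shows two bars lying parallel on the plate at about (311,229) and (342,233). The slab is empty and the bystanders are in place. I'll pick bar C.

```bash
python3 -m handwheel '0.2 -1 -4 0 0 0.2 0.5;0.2 -1 -8 0 0 0.2 0.5;0.2 -1 -11.5 0 0 0.2 0.5;0.2 -1 -14 0 0 0.2 0.5;0.2 -1 -15.5 0 0 0.2 0.5;0.2 -1 -16.5 0 0 0.2 0.5;0.2 -1 -17.25 0 0 0.2 0.5;0.2 -1 -17.25 0 0 0.2 0.5' 40;python3 -m handwheel '0 0 0 0 0 0 0.15;0 0 0 0 0 0 0.15;0 0 0 0 0 0 0.15;0 0 0 0 0 0 0.15;0 0 0 0 0 0 0.15;0 0 2 0 0 0 0.15;0 0 5 0 0 0 0.15;0 0 9 0 0 0 0.15' 40; python3 -c "
from h import *
s=status.observe();print(s['q'])
i=get_image('top');c=cv2.imread('pics/t11.png')[:,:,::-1].astype(int)
w=(c.min(2)>190);w[:, :290]=0;w[:,360:]=0
for r in regions(i,w,.043):print('topbar',np.round([*r['c'],r['L'],r['W'],r['ang'],*r['px']],1))
"
```

```text
time_s: 25.38
position: [0.5823, -0.356, 0.0049]
tool_rot: [[0.952, 0.306, -0.001], [0.306, -0.952, 0.001], [-0.001, -0.001, -1.0]]
ft_force: [0.2, -0.4, 0.7]
grip_width: 0.0427
gripper_force: 0.0
time_s: 26.05
position: [0.5812, -0.3559, 0.0943]
tool_rot: [[0.952, 0.306, -0.004], [0.306, -0.952, 0.004], [-0.003, -0.005, -1.0]]
ft_force: [0.8, -0.2, 0.3]
grip_width: 0.0181
gripper_force: 39.1
[-4.14075477e+01  4.14010188e+01  6.19430997e+01 -4.06562798e-03
  7.69680028e+01  3.07968060e+01]
topbar [567.2 -21.4  98.5  18.6  -6.5 342.2 233.2]
topbar [574.9  48.4  98.7  18.7  -6.6 310.9 229.3]
```

```bash
python3 -m handwheel '0 2 1 0 0 5 0.15;0.3 5 1 0 0 12 0.15;0.6 8 1 0 0 19 0.15;0.9 12 1 0 0 26 0.15;1.2 16 1 0 0 33 0.15;1.5 20 1 0 0 40 0.15;1.8 24 1 0 0 47 0.15;2.1 28 1 0 0 54 0.15' 40;python3 -m handwheel '0.2 3 0 0 0 6 0.15;0.4 6 0 0 0 11.8 0.15;0.45 8.4 0 0 0 11.8 0.15;0.45 8.4 0 0 0 11.8 0.15;0.45 8.4 0 0 0 11.8 0.15;0.45 8.4 0 0 0 11.8 0.15'
python3 - <<'E'
from h import *
i=wbars(.11);cv2.imwrite('pics/w12.png',i['color'][:,:,::-1])
E
```

```text
time_s: 26.77
position: [0.6032, -0.075, 0.1059]
tool_rot: [[0.307, 0.952, 0.001], [0.952, -0.307, -0.0], [-0.0, 0.001, -1.0]]
ft_force: [0.8, 0.1, -0.5]
grip_width: 0.0179
gripper_force: 39.2
time_s: 27.27
position: [0.6079, 0.0067, 0.1057]
tool_rot: [[0.112, 0.994, 0.0], [0.994, -0.112, -0.0], [-0.0, 0.0, -1.0]]
ft_force: [-0.2, -0.7, -0.6]
grip_width: 0.0179
gripper_force: 39.2
tcp [607.9   6.3 105.7] yaw 83.54
```

View pics/w12.png

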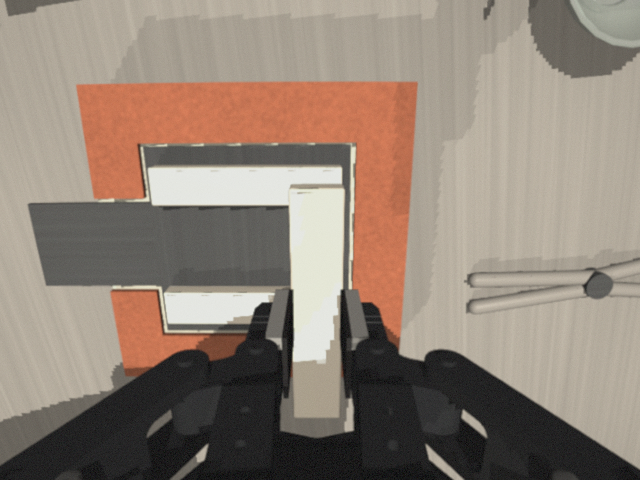

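The held bar lies across the two lower bars: its far end is at (290–344,187), and bar B spans (148,167)–(341,167). I'll check it in plate coordinates.

Run:
```python
from h import *
i=get_image('wrist')
a=np.radians(-6.5);M=np.array([[np.cos(a),np.sin(a)],[-np.sin(a),np.cos(a)]]);C=np.array([.5722,.0126])
def loc(p):return ((p-C)@M.T*1e3).round(1)
print('plate far corners',loc(unproj(i,[[147,147],[352,146]],.033)).tolist())
print('barB',loc(unproj(i,[[148,167],[341,167],[342,205],[150,205]],.043)).tolist())
b=unproj(i,[[290,187],[344,187],[293,418],[341,418]],.1105);print('held',loc(b).tolist(),loc(b.mean(0)))
print(loc(np.array(status.observe()['position'][:2])),status.observe()['position'])
```

```text
plate far corners [[-52.4, 53.4], [55.7, 53.7]]
barB [[-48.9, 44.3], [49.5, 44.1], [50.4, 24.3], [-50.2, 24.3]]
held [[27.9, 47.1], [46.5, 47.1], [27.2, -51.6], [47.5, -51.6]] [37.3 -2.2]
[36.2 -2.4] [0.60793944 0.0061315  0.10562955]
```

```bash
python3 -m handwheel '-0.1 0.2 -1.5 0 0 0 0.15;-0.1 0.2 -3 0 0 0 0.15;-0.1 0.2 -4.4 0 0 0 0.15;-0.1 0.2 -5.1 0 0 0 0.15;-0.1 0.2 -5.5 0 0 0 0.15;-0.1 0.2 -5.5 0 0 0 0.15;-0.1 0.2 -5.5 0 0 0 0.15' 40;python3 -m handwheel '0 0 -0.04 0 0 0 0.15;0 0 -0.08 0 0 0 0.15;0 0 -0.08 0 0 0 0.15'
```

```text
time_s: 27.95
position: [0.6072, 0.0087, 0.0511]
tool_rot: [[0.112, 0.994, 0.001], [0.994, -0.112, -0.0], [-0.0, 0.001, -1.0]]
ft_force: [-0.0, -0.0, 0.4]
grip_width: 0.0179
gripper_force: 39.2
time_s: 28.2
position: [0.6071, 0.009, 0.0502]
tool_rot: [[0.112, 0.994, 0.001], [0.994, -0.112, -0.0], [-0.0, 0.001, -1.0]]
ft_force: [-0.6, -1.2, 1.1]
grip_width: 0.0181
gripper_force: 39.4
```

```bash
python3 -m handwheel '0 0 -0.03 0 0 0 0.15;0 0 -0.05 0 0 0 0.15;0 0 -0.05 0 0 0 0.15;0 0 -0.05 0 0 0 0.15'
```

```text
time_s: 28.53
position: [0.6071, 0.009, 0.0502]
tool_rot: [[0.111, 0.994, 0.001], [0.994, -0.111, -0.001], [-0.0, 0.001, -1.0]]
ft_force: [-2.0, -1.3, 6.1]
grip_width: 0.0179
gripper_force: 40.0
```

```bash
python3 -m handwheel '0 0 0.03 0 0 0 0.25;0 0 0.03 0 0 0 0.35;0 0 0.03 0 0 0 0.45;0 0 0.03 0 0 0 0.45;0 0 0.03 0 0 0 0.45;0 0 1.5 0 0 0 0.45;0 0 4 0 0 0 0.45;0 0 6 0 0 0 0.45'; python3 -m handwheel '-1 -2 3 0 0 -7 0.5;-3 -5 6 0 0 -14 0.5;-5 -9 8 0 0 -21 0.5;-7 -13 8 0 0 -28 0.5;-9 -16 8 0 0 -35 0.5;-11 -19 8 0 0 -42 0.5;-13 -22 8 0 0 -49 0.5;-15 -25 8 0 0 -56 0.5' 40; python3 -m handwheel '-1.5 -3 0 0 0 -6 0.5;-2.7 -6 0 0 0 -8 0.5;-2.7 -8 0 0 0 -8 0.5;-2.7 -8 0 0 0 -8 0.5;-2.7 -8 0 0 0 -8 0.5'
python3 - <<'E'
from h import *
i=wbars();cv2.imwrite('pics/w13.png',i['color'][:,:,::-1])
E
```

```text
time_s: 29.2
position: [0.6068, 0.0093, 0.1101]
tool_rot: [[0.111, 0.994, -0.0], [0.994, -0.111, 0.0], [0.0, -0.001, -1.0]]
ft_force: [0.5, -1.1, 0.2]
grip_width: 0.0384
gripper_force: 0.0
time_s: 29.87
position: [0.4554, -0.2423, 0.1894]
tool_rot: [[0.889, 0.458, 0.0], [0.458, -0.889, -0.0], [0.0, 0.0, -1.0]]
ft_force: [1.5, 0.0, 0.3]
grip_width: 0.0428
gripper_force: 0.0
time_s: 30.28
position: [0.4296, -0.3213, 0.189]
tool_rot: [[0.943, 0.334, -0.0], [0.334, -0.943, 0.001], [-0.0, -0.001, -1.0]]
ft_force: [1.0, 0.5, -0.2]
grip_width: 0.0429
gripper_force: 0.0
tcp [ 429.8 -320.4  189.1] yaw 19.59
bar [ 407.5 -316.3   97.9   19.3   19.6  300.3  224.1] d cm [-2.23  0.42] dyaw 0.0
```

View pics/w13.png

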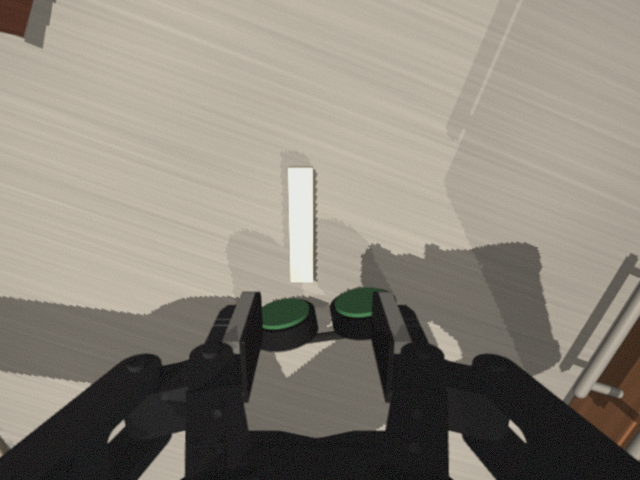

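Bar D has been knocked to about (407,−316), near end at (302,282). The goggle lenses begin just behind it, around (285,300) and (360,288).

Run:
```python
from h import *
i=get_image('wrist')
a=np.radians(19.6);M=np.array([[np.cos(a),np.sin(a)],[-np.sin(a),np.cos(a)]])
for z in(.056,.03,0):print(z,((unproj(i,[[260,318],[285,298],[318,320],[335,300],[360,288]],z)*1e3-[407.2,-315.8])@M.T).round(0).tolist())
```

```text
0.056 [[-59.0, 30.0], [-42.0, 11.0], [-60.0, -14.0], [-43.0, -27.0], [-33.0, -46.0]]
0.03 [[-73.0, 34.0], [-55.0, 13.0], [-75.0, -14.0], [-56.0, -28.0], [-46.0, -49.0]]
0 [[-90.0, 39.0], [-70.0, 16.0], [-92.0, -14.0], [-72.0, -30.0], [-60.0, -52.0]]
```

```bash
python3 -m handwheel '-1.5 0.7 -3 0 0 0 0.5;-1.5 0.7 -7 0 0 0 0.5;-1.5 0.7 -10 0 0 0 0.5;-1.5 0.7 -13 0 0 0 0.5;-1.5 0.7 -15.5 0 0 0 0.5;-1.5 0.7 -17.3 0 0 0 0.5;-1.5 0.7 -18.35 0 0 0 0.5;-1.5 0.7 -18.35 0 0 0 0.5' 40;python3 -m handwheel '0 0 0 0 0 0 0.15;0 0 0 0 0 0 0.15;0 0 0 0 0 0 0.15;0 0 0 0 0 0 0.15;0 0 0 0 0 0 0.15;0 0 2 0 0 0 0.15;0 0 6 0 0 0 0.15;0 0 10 0 0 0 0.15' 40
```

```text
time_s: 31.05
position: [0.4145, -0.3118, 0.004]
tool_rot: [[0.941, 0.337, -0.003], [0.337, -0.941, 0.003], [-0.001, -0.004, -1.0]]
ft_force: [-0.2, 0.3, 0.4]
grip_width: 0.0424
gripper_force: 0.0
time_s: 31.72
position: [0.4143, -0.3132, 0.1066]
tool_rot: [[0.942, 0.335, -0.002], [0.335, -0.942, 0.002], [-0.001, -0.002, -1.0]]
ft_force: [1.2, -1.0, -0.8]
grip_width: 0.0183
gripper_force: 39.2
```

```bash
python3 -m handwheel '1 2 0.5 0 0 5 0.15;2.5 5 0.5 0 0 12 0.15;4 8.5 0.5 0 0 19 0.15;5.5 12 0.5 0 0 26 0.15;7 16 0.5 0 0 33 0.15;8.5 20 0.5 0 0 40 0.15;10 24 0.5 0 0 47 0.15;11.5 28 0.5 0 0 54 0.15' 40;python3 -m handwheel '0.5 2.5 0 0 0 6 0.15;0.9 5 0 0 0 9.9 0.15;0.9 5.8 0 0 0 9.9 0.15;0.9 5.8 0 0 0 9.9 0.15;0.9 5.8 0 0 0 9.9 0.15;0.9 5.8 0 0 0 9.9 0.15'
python3 - <<'E'
from h import *
i=wbars(.11);cv2.imwrite('pics/w14.png',i['color'][:,:,::-1])
E
```

```text
time_s: 32.38
position: [0.5287, -0.0357, 0.1113]
tool_rot: [[0.277, 0.961, 0.001], [0.961, -0.277, -0.0], [-0.0, 0.001, -1.0]]
ft_force: [1.3, -0.1, -0.2]
grip_width: 0.0178
gripper_force: 39.2
time_s: 32.88
position: [0.5373, 0.0191, 0.1109]
tool_rot: [[0.115, 0.993, 0.0], [0.993, -0.115, -0.0], [-0.0, 0.0, -1.0]]
ft_force: [0.2, -0.6, -0.4]
grip_width: 0.0181
gripper_force: 39.2
tcp [537.3  19.  110.9] yaw 83.36
bar [539.   25.3  63.7  19.3  83.8 315.6 283.2] d cm [0.17 0.63] dyaw 0.5 
bar [590.4  32.6  70.5  13.8  83.6 448.8 252.8] d cm [5.31 1.36] dyaw 0.3
```

View pics/w14.png

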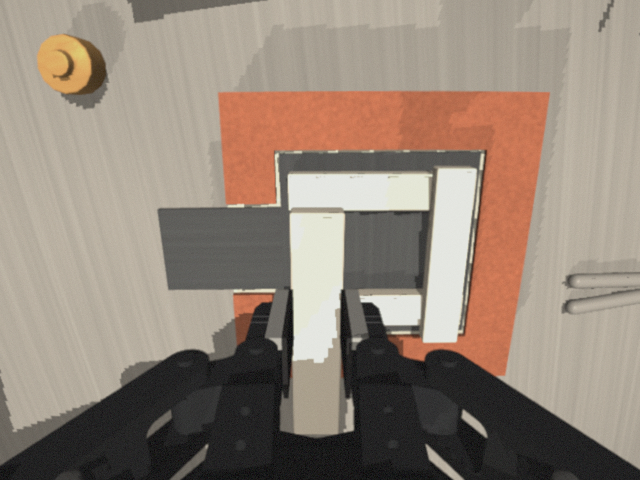

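Bar C lies across at (434–476,168) to (423–458,342). The held bar spans (290–344,211) to (292–340,434) and needs to go forward a few millimetres.

Run:
```python
from h import *
i=get_image('wrist')
a=np.radians(-6.5);M=np.array([[np.cos(a),np.sin(a)],[-np.sin(a),np.cos(a)]]);C=np.array([.5722,.0126])
def loc(p):return ((p-C)@M.T*1e3).round(1)
print('plate corners',loc(unproj(i,[[279,153],[483,153]],.033)).tolist())
b=unproj(i,[[434,168],[476,168],[423,342],[458,342]],.053);print('barC',loc(b).tolist(),loc(b.mean(0)))
b=unproj(i,[[290,211],[344,211],[292,434],[340,434]],.1157);print('held',loc(b).tolist(),loc(b.mean(0)))
print(loc(np.array(status.observe()['position'][:2])),status.observe()['position'])
```

```text
plate corners [[-54.6, 54.1], [56.1, 54.2]]
barC [[24.1, 48.9], [45.2, 49.0], [26.4, -50.4], [46.7, -50.7]] [35.6 -0.8]
held [[-43.7, 43.1], [-24.8, 43.1], [-45.1, -55.5], [-24.5, -55.6]] [-34.5  -6.2]
[-35.4   2.4] [0.53733348 0.01900598 0.11087255]
```

```bash
python3 -m handwheel '0.06 0.55 -1.5 0 0 0.2 0.15;0.06 0.55 -3 0 0 0.2 0.15;0.06 0.55 -4.6 0 0 0.2 0.15;0.06 0.55 -5.5 0 0 0.2 0.15;0.06 0.55 -5.9 0 0 0.2 0.15;0.06 0.55 -6.0 0 0 0.2 0.15;0.06 0.55 -6.0 0 0 0.2 0.15' 40;python3 -m handwheel '0 0 -0.04 0 0 0 0.15;0 0 -0.08 0 0 0 0.15;0 0 -0.08 0 0 0 0.15;0 0 -0.08 0 0 0 0.15'
```

```text
time_s: 33.57
position: [0.5382, 0.0255, 0.0511]
tool_rot: [[0.11, 0.994, 0.0], [0.994, -0.11, -0.0], [-0.0, 0.0, -1.0]]
ft_force: [0.2, -0.2, 0.1]
grip_width: 0.0176
gripper_force: 39.2
time_s: 33.9
position: [0.5381, 0.0258, 0.0503]
tool_rot: [[0.11, 0.994, 0.001], [0.994, -0.11, -0.0], [-0.0, 0.001, -1.0]]
ft_force: [0.4, -0.6, -0.7]
grip_width: 0.0181
gripper_force: 39.2
```

```bash
python3 -m handwheel '0 -0.1 0 0 0 0 0.15;0 -0.1 -0.04 0 0 0 0.15;0 -0.1 -0.08 0 0 0 0.15;0 -0.1 -0.08 0 0 0 0.15;0 -0.1 -0.08 0 0 0 0.15'
```

```text
time_s: 34.32
position: [0.5381, 0.0247, 0.0499]
tool_rot: [[0.11, 0.994, 0.001], [0.994, -0.11, -0.0], [-0.0, 0.001, -1.0]]
ft_force: [-2.7, -1.3, 5.8]
grip_width: 0.018
gripper_force: 40.1
```

Contact. I'll release, retreat upwards and clear the view.

```bash
python3 -m handwheel '0 0 0.03 0 0 0 0.25;0 0 0.03 0 0 0 0.35;0 0 0.03 0 0 0 0.42;0 0 0.03 0 0 0 0.42;0 0 0.03 0 0 0 0.42;0 0 1.5 0 0 0 0.42;0 0 4 0 0 0 0.42;0 0 8 0 0 0 0.42'; python3 -m handwheel '-1 -3 4 0 0 0 0.5;-2 -7 8 0 0 -7 0.5;-3 -11 8 0 0 -14 0.5;-4 -15 8 0 0 -21 0.5;-5 -19 8 0 0 -28 0.5;-6 -23 8 0 0 -35 0.5;-7 -27 8 0 0 -42 0.5;-7 -27 8 0 0 -42 0.5'
python3 - <<'E'
from h import *
i=get_image('top');cv2.imwrite('pics/t15.png',i['color'][:,:,::-1]);c=i['color'].astype(int)
w=(c.min(2)>190);w[:, :300]=0;w[:,356:]=0;w[:200]=0;w[280:]=0
w=cv2.morphologyEx(w.astype('uint8'),cv2.MORPH_OPEN,np.ones((4,4)))
for r in regions(i,w,.053):print('topbar',np.round([*r['c'],r['L'],r['W'],r['ang'],*r['px']],1))
j=get_image('scene')['color']
o=np.hstack([cv2.resize(i['color'][170:300,265:375],(400,473),interpolation=cv2.INTER_CUBIC),cv2.resize(j[205:305,260:360],(400,473),interpolation=cv2.INTER_CUBIC)])
cv2.imwrite('pics/c15.png',o[:,:,::-1])
E
```

```text
time_s: 34.98
position: [0.5364, 0.025, 0.1274]
tool_rot: [[0.11, 0.994, -0.007], [0.994, -0.11, 0.001], [0.0, -0.007, -1.0]]
ft_force: [0.9, -0.8, -0.9]
grip_width: 0.0362
gripper_force: 0.0
time_s: 35.65
position: [0.4666, -0.2494, 0.2091]
tool_rot: [[0.753, 0.658, -0.0], [0.658, -0.753, -0.001], [-0.001, 0.001, -1.0]]
ft_force: [0.2, -0.2, 0.1]
grip_width: 0.0428
gripper_force: 0.0
topbar [557.3  11.2  97.8  67.   84.6 328.  238.6]
topbar [605.2   7.2  96.9  20.8  83.9 329.5 215.2]
```

View pics/c15.png

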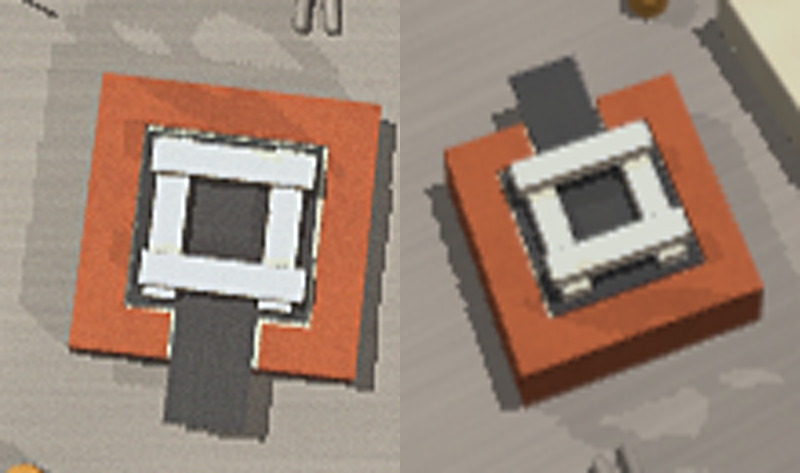

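The top and scene crops show a square two-layer tower centred on the plate, with the tab in the slot and the gripper clear. The top-layer spacing is about 70 mm. I'm handing in.

```bash
python3 -m handwheel '0 0 0 0 0 0 0.5;0 0 0 0 0 0 0.5;0 0 0 0 0 0 0.5'; python3 -c "
from rig import env
print(env.close_job())"
```

```text
time_s: 36.0
position: [0.4683, -0.2439, 0.2092]
tool_rot: [[0.745, 0.667, -0.0], [0.667, -0.745, 0.0], [0.0, -0.0, -1.0]]
ft_force: [0.1, 0.1, -0.0]
grip_width: 0.0427
gripper_force: 0.0
the job is handed in; nothing more can be done
None
```

The job is handed in at 36 s of robot time: the plate lies flat in the recess with its tab in the slot, and all four bars found are stacked on it as a two-layer crosswise tower with about 70 mm spacing. No verdict was returned.

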